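Sweep walnut shells off the board into its tray

ROBOT

A 7-joint arm with a two-finger parallel gripper is mounted at the origin on a cart in front of the work surface, level with it; the furniture and walls round the work are solid. World frame = base frame: x ahead of the robot, y to its left, z up, the work surface at z = 0. Lengths are in m, angles in rad, forces in N, time in s.
With the tool pointing down it reaches from about 0.4 to 0.75 m from the base axis. Payload 19.5 kg.
Tool frame: the origin (TCP) lies between the finger pads; the fingertips stand ahead of it and the grasp point (between the pads) lies 6 mm ahead of it (arm.finger_overhang is the z of the fingertips in the tool frame, in m); z points along the fingers, y is the line along which they close (so a half turn about z gives the same grasp; the last joint's range is limited). The gripper opens to 85 mm and grips with 20 to 120 N. Pads are 22 mm wide; open, the fingers measure 114 mm over their backs; the gripper's body (76 mm by 85 mm) begins 54 mm behind the grasp point. The pads swing forward as they close: fully open they stand 13 mm farther back than shut.
Start: joints at [-1.275, 0.707, -0.028, 1.485, 0.022, 0.951, -0.075], TCP at [0.191, 0.542, 0.256] pointing down, gripper open.
Joint ranges: [-2.71, 2.71], [-0.32, 2.16], [-1.57, 1.52], [0, 2.45], [-1.46, 4.6], [0, 2.02], [-2.83, 2.83]. Speed limits (rad/s): [1.89, 1.89, 2.57, 2.57, 3.01, 3.01, 3.01].

INTERFACE

Orientations are given as a unit quaternion [x, y, z, w].
In Python, from plant import monitor, eyes, order, arm gives the robot as it stands.
- The arm moves only by the tool jog_arm, never from a script. Its arguments are lists of equal length, an entry for each row: "delta_rot": the turn, a rotation vector about the tool's x, y, z in rad, a list of three; "offset": the shift along the tool's x, y, z in m, a list of three; "jaw": the gripper's target within -1 to 1 (shut at 1, half-way at 0, fully open at -1). In form: {"delta_rot": [[wx, wy, wz], ...], "offset": [[x, y, z], ...], "jaw": [jaw, ...]}. A call has 1 to 8 rows; each row is the pose to reach, as a shift and turn from the pose commanded when the call began, along the tool's axes at that moment; what a row does not reach only later rows make up. A row lasts 1/12 s, in which the tool goes at most 41.7 mm and 7.16 degrees, less where a joint would pass 70% of its speed; a pose out of reach is approached as far as the arm can. A call with a gripper value outside its range is refused whole. The fingers move at their own pace and stop on an object; "force" is the grip in N (left out, the last holds). Time passes only in rows, so rows that repeat a pose let the fingers close. It gives the time, the measured TCP pose, the force, the opening and the grip force at its end, in the units of the state.
- monitor.read_state(): the state, without advancing time (a new reading comes with each control period).
- eyes.get_image(name): name is "scene" or "top"; returns the picture (400x640x3 uint8, blue, green, red); there is no depth.
- eyes.camera_model(name): a dict with "K" (3x3 intrinsics, pixels), "pose" (4x4, takes a point from camera to world coordinates). Camera axes: x right, y down, z forward; pixel columns grow to the right and rows downward; lengths in m; the calibration is good to about 2 mm. A picture is of the moment at which its call begins. camera_model takes no time and is no camera call.
- order.hand_in(): hands the job in; it is judged then, once.
The state is a dict: "t": time; "q": joint angles; "qd": joint speeds; "effort": joint torques, N m; "eef_pos": TCP position; "tool_rot": TCP orientation; "ft_force": force on the tool from outside, world axes, zero at the start; "moment": the same for the moment, N m; "opening": finger opening in m; "grasp_force": force on a finger pad.
Only numpy, scipy, OpenCV 4.12 (cv2) and the standard library are available. Lean on these libraries where they do the work, as an engineer would, in place of code of your own. Each camera call takes 0.05 s, during which the arm holds its last target. There are 200 camera calls.

TASK

Pull the steel tray under the wooden board all the way out, then sweep all six walnut shells off the board's open front edge into the tray with the block scraper, without touching a shell with the gripper. Then set the scraper down gently, upright on the cleared board, and leave the tray out and everything else on the worktop where it is.

Things in the scene. Friction and masses are not known exactly. Their poses are not given: they have to be found in the camera images.
- board_mid (a point): centre of the top of the wooden board, 64 mm above the worktop. The board (180 mm deep along x, 220 mm wide along y) does not move. Axes: z up, -x out through the front edge, which is open. Rails 8 mm high, 10 mm wide along the back and 18 mm wide along both sides, leave a clear top from x = -90 to +80 mm and y = -92 to +92 mm
- tray (a joint): how far the steel tray is pulled out of the board's front, along the board's -x (m): 0 fully in, 0.085 fully out at a stop. Starts at 0 to 0.015, slides with about 2 N of friction and stays where it is left. Fully out, 80 mm of its depth lies open in front of the board's edge
- tray_handle (a point): middle of the head of the tray's dark round knob, 31 mm above the worktop and 35 mm in front of the tray's face. The head is a disc 28 mm in diameter and 16 mm thick (along the board's x) on a thinner stem: grip it from above across the board's y. It moves with the tray; axes as the board's
- tray_in (a point): centre of the tray's inner floor, 9 mm above the worktop; moves with the tray, axes as the board's. The inside is 154 mm deep (x) by 188 mm wide (y), its walls 30 mm high; the part that comes out is the front (negative x)
- scraper_mid (a point): centre, half-way up, of the block scraper: dark wood with a steel-shod foot, standing on the worktop at the front left; 110 mm long (y), 34 mm thick (x), 74 mm high (z), about 0.25 kg, the same both ways round. Its upper half (38 mm) is a wooden grip, 26 mm thick and 100 mm long: grip it across its thickness (x). A loaded dish rack, about 0.25 m high, stands right behind it, left of the board: keep clear of it
- scraper: the same block scraper; this origin is the centre of its underside
- shell1: brown half walnut shell, an oval dome about 32x28 mm and 15 mm high with an upright rim 4 mm high, lying rim down on the board; about 12 g. Origin at the centre of its underside, z through the dome
- shell2: brown half walnut shell, an oval dome about 32x28 mm and 15 mm high with an upright rim 4 mm high, lying rim down on the board; about 12 g. Origin at the centre of its underside, z through the dome
- shell3: brown half walnut shell, an oval dome about 32x28 mm and 15 mm high with an upright rim 4 mm high, lying rim down on the board; about 12 g. Origin at the centre of its underside, z through the dome
- shell4: brown half walnut shell, an oval dome about 32x28 mm and 15 mm high with an upright rim 4 mm high, lying rim down on the board; about 12 g. Origin at the centre of its underside, z through the dome
- shell5: brown half walnut shell, an oval dome about 32x28 mm and 15 mm high with an upright rim 4 mm high, lying rim down on the board; about 12 g. Origin at the centre of its underside, z through the dome
- shell6: brown half walnut shell, an oval dome about 32x28 mm and 15 mm high with an upright rim 4 mm high, lying rim down on the board; about 12 g. Origin at the centre of its underside, z through the dome
- garlic: whole garlic bulb, 60x57x58 mm, between the board and the sink side. Bystander; origin at the centre of its underside
- teaspoon: steel teaspoon, 130x26x11 mm, lying at the front left. Bystander; origin at the centre of its underside
- pepper_jar: small spice jar with a yellow-brown cap, 45 mm across, 100 mm high, at the front right. Bystander; origin at the centre of its underside
Things that resemble listed ones, but are neither listed nor needed, are in the scene too. What is shaped like the shell3 but purple is not meant.

How it is judged:
By the outcome, as a careful person would: the job done as asked, in the order asked, and still so for the second after the job is handed in, with the robot touching nothing.
It also fails if it takes over 58 s, if anything falls off the work surface, if the arm or the gripper's body presses on something with over 40 N, if the wrist force passes 120 N, or if a joint passes its speed limit or range.

## Working session

There is one attempt and no reset: what is moved stays moved. The work goes in short steps, Python scripts to look and compute and a tool call to move; the robot and the scene stay as the last step left them, time stands still between calls to the robot, and variables do not carry over. Pictures are saved under pics/ and viewed, at most 10 in all, crops included, and the job is handed in when it is done.

Besides the shell and the picture viewer there is one more tool, called after "Emit:" by a JSON object that holds its "fn" and its "kwargs". jog_arm: Moves the arm, as the interface text tells. Its arguments: {"type":"object","properties":{"delta_rot":{"type":"array","items":{"type":"array","items":{"type":"number"}}},"offset":{"type":"array","items":{"type":"array","items":{"type":"number"}}},"jaw":{"type":"array","items":{"type":"number"}},"force":{"type":"number"}},"required":["delta_rot","offset","jaw"]}

```bash
mkdir -p pics; ls
cat > h.py <<'E'
import numpy as np, cv2
from plant import monitor, eyes, order, arm
def snap(n,f,crop=None,scale=1):
    im=eyes.get_image(n)
    cv2.imwrite('pics/raw_'+f,im)
    if crop: im=im[crop[1]:crop[3],crop[0]:crop[2]]
    if scale!=1: im=cv2.resize(im,None,fx=scale,fy=scale,interpolation=cv2.INTER_CUBIC)
    cv2.imwrite('pics/'+f,im)
def px2w(n,u,v,z):
    m=eyes.camera_model(n);K=np.array(m['K']);T=np.array(m['pose'])
    d=T[:3,:3]@np.linalg.solve(K,[u,v,1.]);o=T[:3,3]
    return o+d*(z-o[2])/d[2]
def w2px(n,p):
    m=eyes.camera_model(n);K=np.array(m['K']);T=np.array(m['pose'])
    c=K@(T[:3,:3].T@(np.array(p)-T[:3,3]));return c[:2]/c[2]
E
python3 - <<'E'
from h import *
snap('top','t0.png',scale=1.25);snap('scene','s0.png',scale=1.25)
s=monitor.read_state();print(s['t'],s['eef_pos'],s['tool_rot'],s['opening'],arm.finger_overhang)
for n in('top','scene'):print(np.round(eyes.camera_model(n)['pose'],3))
E
```

```text
pics
0.1 [0.19050491 0.5423062  0.25588875] [ 1.68113373e-01  9.85767547e-01 -4.82530790e-04 -7.14368278e-05] 0.08528921034021852 0.025
[[-0.006 -0.995  0.102  0.392]
 [-1.     0.006  0.005  0.012]
 [-0.005 -0.102 -0.995  1.334]
 [ 0.     0.     0.     1.   ]]
[[ 0.751 -0.506  0.424  0.114]
 [-0.66  -0.568  0.492 -0.438]
 [-0.008 -0.649 -0.761  0.815]
 [ 0.     0.     0.     1.   ]]
```

View pics/t0.png

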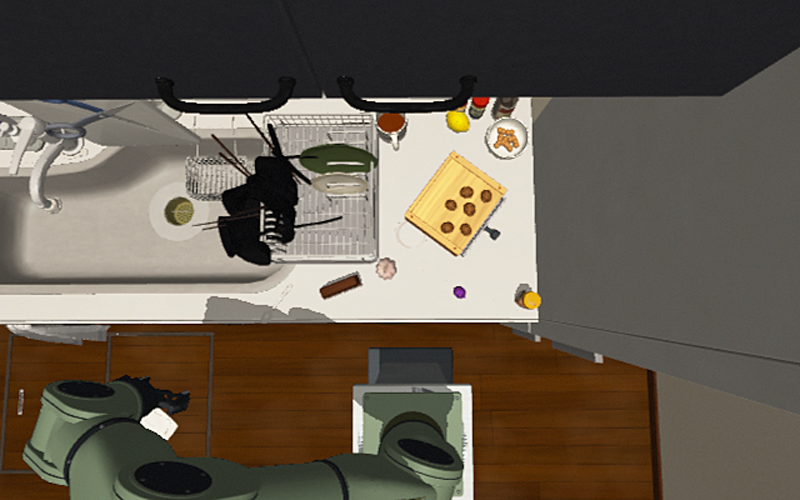

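View pics/s0.png

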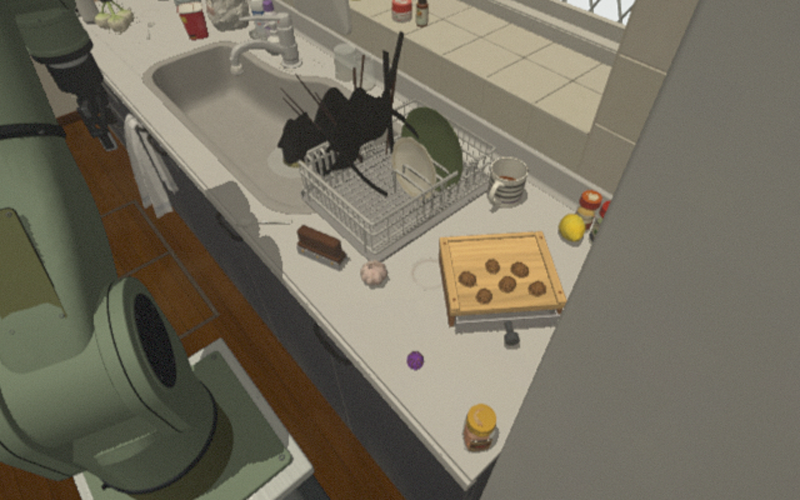

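The top view shows the board at about (455,203), the dark knob at (494,234) and six brown shells on the board. The scraper is at (340,286), and the purple look-alike at (459,292) lies off the board. I'll check these in a close crop.

Run:
```python
from h import *
im=cv2.imread('pics/raw_t0.png')
c=im[110:260,245:445];cv2.imwrite('pics/c0.png',cv2.resize(c,None,fx=4,fy=4,interpolation=cv2.INTER_CUBIC))
```

```text
(no output)
```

View pics/c0.png

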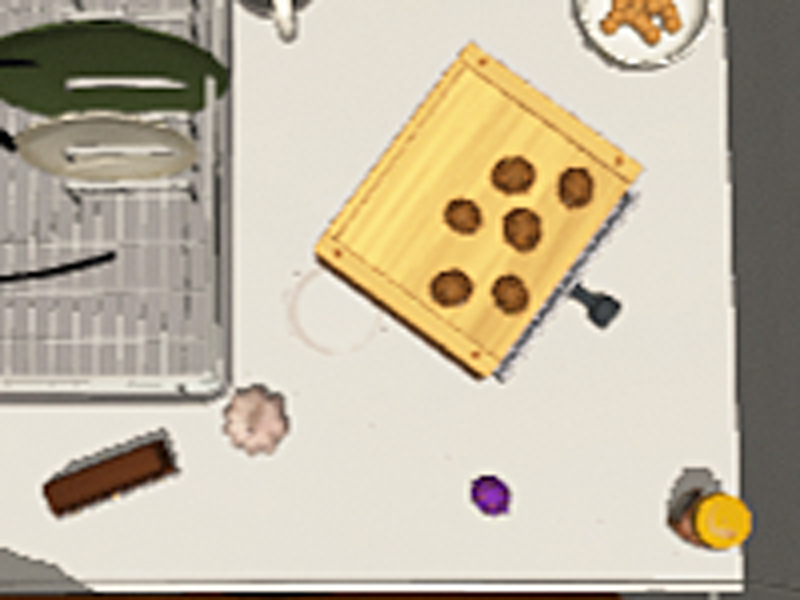

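The crop shows:
- Board corners at (473,43), (642,170), (485,378) and (317,255). The open front edge faces the lower right.
- Knob at (603,308).
- Scraper grip top from (45,495) to (172,455).
- Six brown shells on the board, with the purple one at (490,495) off it, so that one isn't mine.

```bash
cat >> h.py <<'E'
def cp(u,v,z,o=(245,110),s=4): return px2w('top',(u+.5)/s-.5+o[0],(v+.5)/s-.5+o[1],z)
E
python3 - <<'E'
from h import *
np.set_printoptions(precision=4,suppress=True)
C=[cp(*p,.072) for p in [(473,43),(642,170),(485,378),(317,255)]]
m=sum(C)/4;print('board',m)
bx=(C[0]+C[3]-C[1]-C[2])[:2];by=(C[0]+C[1]-C[2]-C[3])[:2]
print('x-axis',np.degrees(np.arctan2(bx[1],bx[0])),np.linalg.norm(bx)/2,'y?',np.degrees(np.arctan2(by[1],by[0])),np.linalg.norm(by)/2)
a=np.arctan2(bx[1],bx[0]);b=np.arctan2(by[1],by[0])
print([np.round(c,3) for c in C])
R=lambda t:np.array([[np.cos(t),-np.sin(t)],[np.sin(t),np.cos(t)]])
for p in [(513,175),(576,188),(463,216),(522,229),(452,288),(511,294)]: 
  q=cp(*p,.074);print('shell',q[:2],(R(-a)@(q-m)[:2]))
k=cp(603,308,.038);print('knob',k,R(-a)@(k-m)[:2])
# raw blob for knob, scraper
im=cv2.imread('pics/raw_t0.png');
for name,(u0,v0,u1,v1),z in [('scr',(250,210,295,245),.074)]:
  c=im[v0:v1,u0:u1].astype(int);mk=((c[...,2]-c[...,0]>25)&(c.sum(2)<330)).astype(np.uint8)
  n,l,st,ce=cv2.connectedComponentsWithStats(mk);i=1+np.argmax(st[1:,4]);
  pts=np.argwhere(l==i)[:,::-1].astype(np.float32);r=cv2.minAreaRect(pts);print(st[i],r)
  P=[px2w('top',u0+x,v0+y,z)[:2] for x,y in cv2.boxPoints(r)];print(np.array(P));print(np.mean(P,0))
for p in [(45,488),(165,442),(174,468),(58,516)]: print(cp(*p,.074)[:2])
for nm,p,z in [('jar',(722,520),.1),('garlic',(257,419),.04),('rack',(222,395),.0)]: print(nm,cp(*p,z))
E
```

```text
board [ 0.6325 -0.1196  0.072 ]
x-axis 52.409822390996126 0.1732524620767623 y? -37.051464784691056 0.2192497476629621
[array([ 0.774, -0.117,  0.072]), array([ 0.666, -0.255,  0.072]), array([ 0.494, -0.122,  0.072]), array([0.596, 0.015, 0.072])]
shell [ 0.6617 -0.1476] [-0.0044 -0.0402]
shell [ 0.6504 -0.1994] [-0.0523 -0.0629]
shell [ 0.6276 -0.1058] [0.008  0.0123]
shell [ 0.6165 -0.1541] [-0.0372 -0.0084]
shell [ 0.5678 -0.0958] [-0.0206  0.0658]
shell [ 0.5625 -0.1441] [-0.0621  0.0405]
knob [ 0.555  -0.2258  0.038 ] [-0.1314 -0.0034]
[  6  10  33  19 288] ((21.533668518066406, 18.96336555480957), (9.65637493133545, 32.17307662963867), 69.14553833007812)
[[0.4111 0.2401]
 [0.4477 0.1426]
 [0.4183 0.1314]
 [0.382  0.2286]]
[0.4148 0.1857]
[0.4064 0.2365]
[0.4431 0.1393]
[0.422  0.1319]
[0.3838 0.2257]
jar [ 0.3777 -0.3041  0.1   ]
garlic [0.4632 0.0658 0.04  ]
rack [0.4863 0.0977 0.    ]
```

```bash
cat >> h.py <<'E'
from scipy.spatial.transform import Rotation as Ro
def goal(x,y,z,yaw):  # yaw = world angle (deg) of tool y, tool z straight down
    t=np.radians(yaw);Y=np.array([np.cos(t),np.sin(t),0]);Z=np.array([0,0,-1.]);return np.array([x,y,z]),Ro.from_matrix(np.c_[np.cross(Y,Z),Y,Z])
def plan(*targets):
    s=monitor.read_state();p,r=np.array(s['eef_pos']),Ro.from_quat(s['tool_rot'])
    print('at',np.round(p,4),'yaw',np.degrees(np.arctan2(*r.as_matrix()[[1,0],1])),'t',s['t'])
    for t in targets:
        P,R=goal(*t);print('rot',np.round((r.inv()*R).as_rotvec(),3),'off',np.round(r.inv().apply(P-p),4),'rows',np.linalg.norm(P-p)/.0417,np.degrees((r.inv()*R).magnitude())/7.16)
        p,r=P,R
E
python3 - <<'E'
from h import *
plan((.43,.16,.25,20),(.556,-.226,.12,-37.3),(.556,-.226,.040,-37.3))
E
```

```text
at [0.1905 0.5423 0.2559] yaw 70.64370776203164 t 0.1
rot [-0.001  0.     0.884] off [-0.3527 -0.2813  0.0062] rows 10.819324547504857 7.073147649743098
rot [0. 0. 1.] off [-0.4058 -0.0136  0.13  ] rows 10.224155306717396 8.002793296089383
rot [0. 0. 0.] off [0.   0.   0.08] rows 1.9184652278177454 0.0
```

Emit:
{"fn": "jog_arm", "kwargs": {"delta_rot": [[0,0,0.12],[0,0,0.24],[0,0,0.36],[0,0,0.48],[0,0,0.6],[0,0,0.72],[0,0,0.84],[0,0,0.84]], "offset": [[-0.028,-0.028,0],[-0.056,-0.056,0],[-0.084,-0.084,0],[-0.112,-0.112,0],[-0.14,-0.14,0],[-0.168,-0.168,0],[-0.196,-0.196,0],[-0.22,-0.22,0]], "jaw": [-0.6,-0.6,-0.6,-0.6,-0.6,-0.6,-0.6,-0.6]}}

```text
t: 0.77
eef_pos: [0.3257, 0.2597, 0.2563]
tool_rot: [0.559, 0.829, -0.0, 0.0]
ft_force: [0.6, 0.4, -0.1]
opening: 0.0684
grasp_force: 0.0
```

Run:
```python
from h import *
plan((.556,-.226,.14,-37.3),(.556,-.226,.040,-37.3));s=monitor.read_state();print(s['opening'],np.round(s['q'],2))
```

```text
at [0.3257 0.2597 0.2563] yaw 22.00539439404078 t 0.7667
rot [0.000e+00 1.000e-03 1.035e+00] off [-0.5366  0.0316  0.1166] rows 13.18962794284179 8.282877962444058
rot [0. 0. 0.] off [0.  0.  0.1] rows 2.3980815347721824 0.0
0.06835498798327493 [-0.86  0.49  0.18  2.02 -0.14  0.64 -0.21]
```

Emit:
{"fn": "jog_arm", "kwargs": {"delta_rot": [[0,0,0.12],[0,0,0.24],[0,0,0.36],[0,0,0.48],[0,0,0.6],[0,0,0.72],[0,0,0.84],[0,0,0.96]], "offset": [[-0.04,0,0],[-0.08,0,0],[-0.12,0,0],[-0.16,0,0.01],[-0.2,0.01,0.02],[-0.24,0.01,0.03],[-0.28,0.02,0.04],[-0.32,0.02,0.05]], "jaw": [-0.6,-0.6,-0.6,-0.6,-0.6,-0.6,-0.6,-0.6]}}

```text
t: 1.43
eef_pos: [0.4674, -0.027, 0.2058]
tool_rot: [0.878, 0.479, 0.0, 0.0]
ft_force: [1.5, 0.9, -0.1]
opening: 0.0685
grasp_force: 0.0
```

Run:
```python
from h import *
plan((.556,-.226,.14,-37.3),(.556,-.226,.040,-37.3))
```

```text
at [ 0.4674 -0.027   0.2058] yaw -32.77844237851081 t 1.4333
rot [ 0.    -0.     0.079] off [-0.1194  0.1823  0.0658] rows 5.458302648955226 0.631519625997185
rot [0. 0. 0.] off [0.  0.  0.1] rows 2.3980815347721824 0.0
```

Emit:
{"fn": "jog_arm", "kwargs": {"delta_rot": [[0,0,0.08],[0,0,0.08],[0,0,0.08],[0,0,0.08],[0,0,0.08],[0,0,0.08],[0,0,0.08],[0,0,0.08]], "offset": [[-0.024,0.03,0],[-0.048,0.066,0.01],[-0.072,0.1,0.02],[-0.096,0.134,0.03],[-0.112,0.168,0.04],[-0.119,0.182,0.065],[-0.119,0.182,0.1],[-0.119,0.182,0.12]], "jaw": [-0.6,-0.6,-0.6,-0.6,-0.6,-0.6,-0.6,-0.6]}}

```text
t: 2.1
eef_pos: [0.5546, -0.2242, 0.083]
tool_rot: [0.896, 0.445, -0.001, -0.001]
ft_force: [-0.4, 0.1, -1.3]
opening: 0.0684
grasp_force: 0.0
```

Run:
```python
from h import *
plan((.556,-.226,.040,-37.3))
s=monitor.read_state();print(s['eef_pos'])
snap('scene','s1.png',crop=(320,160,480,280),scale=5)
```

```text
at [ 0.5546 -0.2242  0.083 ] yaw -37.160624894638005 t 2.1
rot [-0.003  0.001  0.002] off [-0.0005  0.0023  0.043 ] rows 1.0333168658646434 0.02948467425379895
[ 0.55455711 -0.2242191   0.08302831]
```

View pics/s1.png

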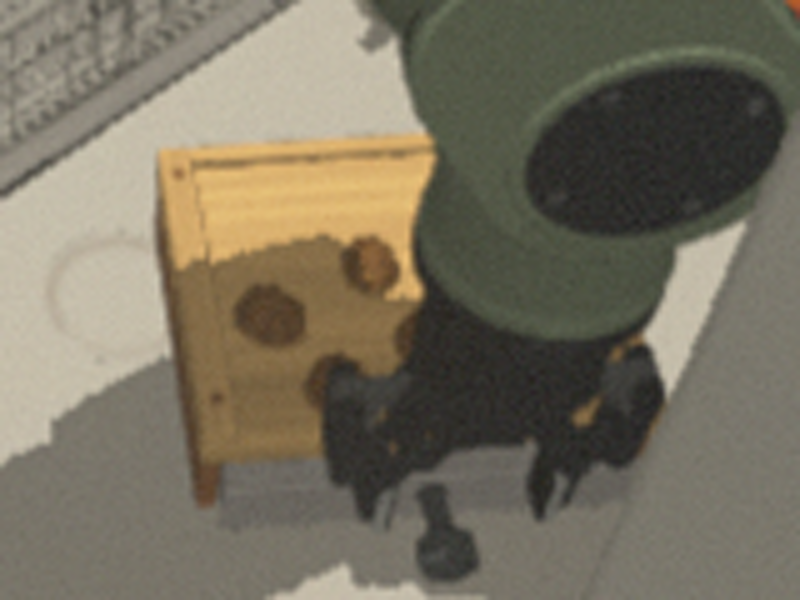

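The open fingertips are at (375,520) and (545,515), on either side of the knob at (445,550). I'll compare the knob's pixel with my estimate.

Run:
```python
from h import *
print(w2px('scene',(.555,-.226,.031)),px2w('scene',320+446/5,160+550/5,.031), px2w('scene',320+446/5,160+550/5,.036))
print(cp(603,308,.034))
```

```text
[408.76425742 269.31349774] [ 0.5543658  -0.22785829  0.031     ] [ 0.55155754 -0.22919559  0.036     ]
[ 0.55551702 -0.22648691  0.034     ]
```

Emit:
{"fn": "jog_arm", "kwargs": {"delta_rot": [[0,0,0],[0,0,0],[0,0,0],[0,0,0],[0,0,0],[0,0,0],[0,0,0],[0,0,0]], "offset": [[-0.002,0.003,0.03],[-0.002,0.003,0.045],[-0.002,0.003,0.045],[-0.002,0.003,0.045],[-0.002,0.003,0.045],[-0.002,0.003,0.045],[-0.002,0.003,0.045],[-0.002,0.003,0.045]], "jaw": [-0.6,-0.6,-0.6,1,1,1,1,1], "force": 40}}

```text
t: 2.82
eef_pos: [0.555, -0.2252, 0.0428]
tool_rot: [0.895, 0.446, -0.001, -0.003]
ft_force: [-18.5, 12.1, 22.1]
opening: 0.0261
grasp_force: 38.0
```

Emit:
{"fn": "jog_arm", "kwargs": {"delta_rot": [[0,0,0],[0,0,0],[0,0,0],[0,0,0],[0,0,0],[0,0,0],[0,0,0],[0,0,0]], "offset": [[-0.004,-0.003,0],[-0.014,-0.004,0],[-0.026,-0.004,0],[-0.038,-0.004,0],[-0.05,-0.004,0],[-0.06,-0.004,0],[-0.066,-0.004,0],[-0.068,-0.004,0]], "jaw": [1,1,1,1,1,1,1,1]}}

```text
t: 3.48
eef_pos: [0.5126, -0.2805, 0.0429]
tool_rot: [0.895, 0.445, 0.001, 0.001]
ft_force: [3.3, 0.5, 8.9]
opening: 0.0266
grasp_force: 40.3
```

Emit:
{"fn": "jog_arm", "kwargs": {"delta_rot": [[0,0,0],[0,0,0],[0,0,0],[0,0,0]], "offset": [[-0.004,0,0],[-0.007,0,0],[-0.01,0,0],[-0.01,0,0]], "jaw": [1,1,1,1]}}

```text
t: 3.82
eef_pos: [0.511, -0.2827, 0.0429]
tool_rot: [0.894, 0.447, 0.005, -0.001]
ft_force: [24.7, 24.6, 5.9]
opening: 0.0261
grasp_force: 40.2
```

Emit:
{"fn": "jog_arm", "kwargs": {"delta_rot": [[0,0,0],[0,0,0],[0,0,0],[0,0,0],[0,0,0],[0,0,0],[0,0,0],[0,0,0]], "offset": [[0.004,0,0],[0.006,0,0],[0.006,0,0],[0.006,0,0],[0.006,0,0],[0.006,0,-0.04],[0.006,0,-0.08],[0.006,0,-0.12]], "jaw": [1,-0.5,-0.5,-0.5,-0.5,-0.5,-0.5,-0.5]}}

```text
t: 4.48
eef_pos: [0.5093, -0.2822, 0.1629]
tool_rot: [0.895, 0.445, -0.001, -0.0]
ft_force: [1.4, -0.2, 0.0]
opening: 0.0642
grasp_force: 0.0
```

Run:
```python
from h import *
snap('top','t1.png',crop=(245,110,445,260),scale=4)
plan((.40,-.05,.25,0),(.35,.15,.2,20.5))
s=monitor.read_state();print(s['opening'],s['ft_force'])
```

```text
at [ 0.5114 -0.2838  0.1703] yaw -37.1252886745239 t 4.5333
rot [ 0.008  0.002 -0.648] off [ 0.1192 -0.2293 -0.0815] rows 6.4971303497341575 5.185447974555178
rot [ 0.     0.    -0.358] off [ 0.2  -0.05  0.05] rows 5.087099145226961 2.863128491620113
0.06390535819262343 [ 2.03948118 -1.15723957 12.13382395]
```

View pics/t1.png

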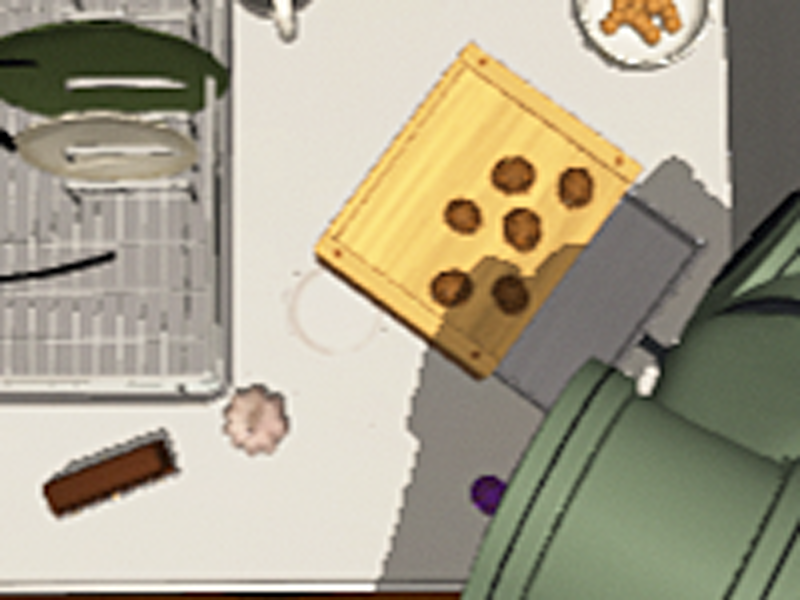

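The tray now shows its inside past the front edge, with its front wall corner at (703,242). The arm hides the knob. I'll check the extension numerically and move on to the scraper.

Emit:
{"fn": "jog_arm", "kwargs": {"delta_rot": [[0,0,-0.1],[0,0,-0.2],[0,0,-0.3],[0,0,-0.4],[0,0,-0.5],[0,0,-0.6],[0,0,-0.65],[0,0,-0.65]], "offset": [[0,-0.01,-0.03],[0.015,-0.04,-0.05],[0.034,-0.07,-0.07],[0.052,-0.105,-0.085],[0.07,-0.14,-0.085],[0.087,-0.175,-0.085],[0.104,-0.21,-0.085],[0.12,-0.23,-0.085]], "jaw": [-0.5,-0.5,-0.5,-0.5,-0.5,-0.5,-0.5,-0.5]}}

```text
t: 5.2
eef_pos: [0.3965, -0.0457, 0.2468]
tool_rot: [0.705, 0.71, -0.0, -0.001]
ft_force: [-0.2, 0.5, -0.3]
opening: 0.0636
grasp_force: 0.0
```

Run:
```python
from h import *
plan((.414,.184,.16,20.6),(.414,.184,.066,20.6))
im=eyes.get_image('top');cv2.imwrite('pics/t2.png',cv2.resize(im[110:260,245:445],None,fx=4,fy=4,interpolation=cv2.INTER_CUBIC))
a=np.radians(52.7);m=np.array([.6325,-.1196])
d=(cp(703,242,.039)[:2]-m);print('tray corner board xy',d@[np.cos(a),np.sin(a)],d@[-np.sin(a),np.cos(a)])
```

```text
at [ 0.3965 -0.0457  0.2468] yaw 0.407874734346957 t 5.2
rot [-0.001 -0.001 -0.352] off [0.2296 0.0192 0.0869] rows 5.904118508056577 2.820144952913217
rot [0. 0. 0.] off [0.    0.    0.094] rows 2.254196642685851 0.0
tray corner board xy -0.16588031309502718 -0.09873163867973167
```

View pics/t2.png

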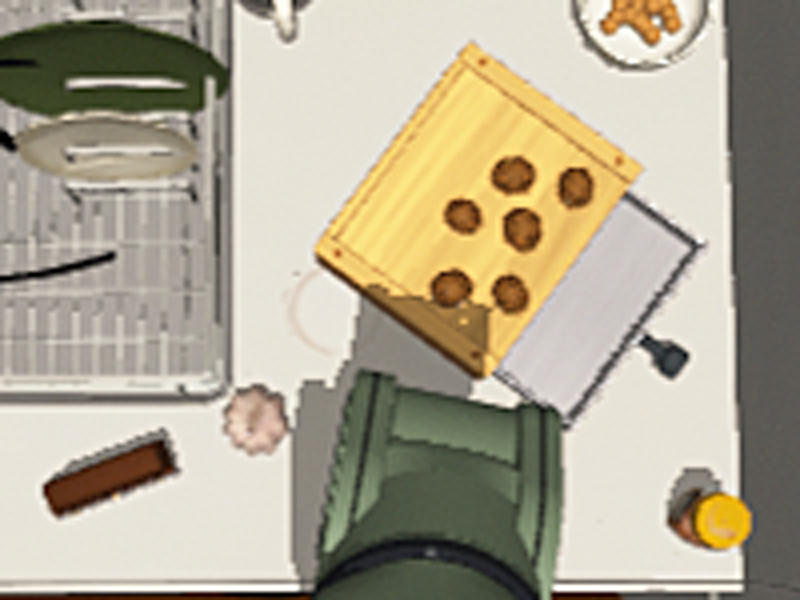

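The knob is now at (670,356) and the tray is open and clear. The scraper and shells haven't moved.

Emit:
{"fn": "jog_arm", "kwargs": {"delta_rot": [[0,0,-0.1],[0,0,-0.2],[0,0,-0.3],[0,0,-0.35],[0,0,-0.35],[0,0,-0.35],[0,0,-0.35],[0,0,-0.35]], "offset": [[0.03,0,0],[0.07,0.005,0],[0.11,0.01,0.01],[0.15,0.015,0.03],[0.19,0.02,0.05],[0.22,0.02,0.075],[0.23,0.02,0.09],[0.23,0.02,0.1]], "jaw": [-0.5,-0.5,-0.5,-0.5,-0.5,-0.5,-0.5,-0.5]}}

```text
t: 5.92
eef_pos: [0.4175, 0.1853, 0.1444]
tool_rot: [0.57, 0.821, -0.0, -0.001]
ft_force: [-1.0, -0.4, -0.1]
opening: 0.0641
grasp_force: 0.0
```

Run:
```python
from h import *
np.set_printoptions(precision=4,suppress=True)
plan((.414,.184,.066,20.6))
a=np.radians(52.7);m=np.array([.6325,-.1196])
f=lambda p,z:(lambda d:np.array([d@[np.cos(a),np.sin(a)],d@[-np.sin(a),np.cos(a)]]))(cp(*p,z)[:2]-m)
print('front corners',f((642,170),.072),f((485,378),.072),'back',f((473,43),.072),f((317,255),.072))
print('tray',f((703,242),.039),f((567,428),.039)); print('knob',f((603,308),.034),f((670,356),.034))
snap('scene','s2.png',crop=(210,150,370,250),scale=5)
s=cv2.imread('pics/raw_s0.png')
```

```text
at [0.4175 0.1853 0.1444] yaw 20.44756427430408 t 5.9167
rot [-0.002 -0.001 -0.003] off [-0.     -0.0036  0.0784] rows 1.8820039921459863 0.025121017984684357
front corners [-0.0874 -0.1081] [-0.0858  0.109 ] back [ 0.0884 -0.1111] [0.0849 0.1102]
tray [-0.1659 -0.0987] [-0.1665  0.0974]
knob [-0.1317 -0.0035] [-0.2006 -0.0044]
```

View pics/s2.png

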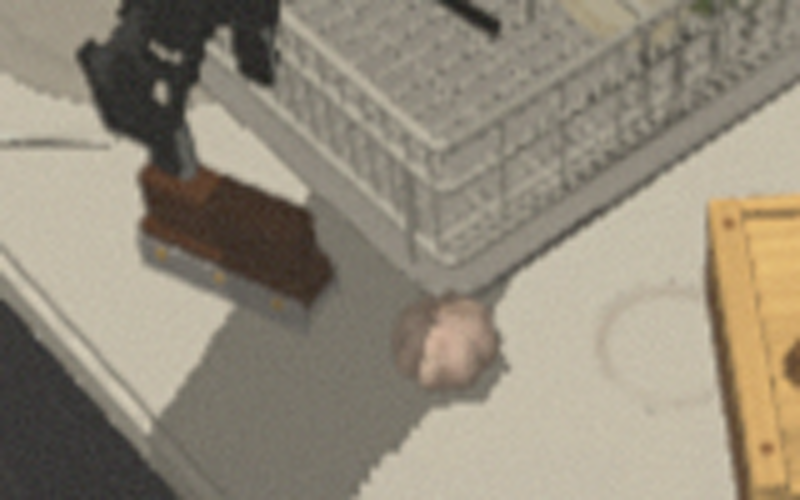

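The scraper's grip top runs from about (150,170) to (320,215). The gripper looks offset to the left, so I'll check by projection.

Run:
```python
from h import *
g=lambda p:(w2px('scene',p)-[210,150])*5
print('scr top exp',g((.414,.184,.074)),'tip exp',g((.4175,.1853,.125)))
t=np.radians(-69.4);L=np.array([np.cos(t),np.sin(t)]);W=np.array([-L[1],L[0]])
for i,j in((1,1),(1,-1),(-1,-1),(-1,1)):
  q=np.array([.414,.184])+i*.05*L+j*.013*W;print(i,j,g((*q,.074)), g((*q,.036)))
for i,j in((1,1),(1,-1),(-1,-1),(-1,1)):
  q=np.array([.414,.184])+i*.055*L+j*.017*W;print('foot',i,j,g((*q,0)))
for n in (57,-57): q=np.array([.4175,.1853])+n*.0007*W;print('finger',g((*q,.12)))
```

```text
scr top exp [227.06540477 195.51070372] tip exp [216.72326248 123.11790111]
1 1 [321.02803747 212.34530302] [328.63282839 259.33430317]
1 -1 [293.30400493 246.16286105] [301.82010873 292.87140061]
-1 -1 [134.62762972 178.94930205] [147.32259877 226.13052615]
-1 1 [163.81039725 147.14007716] [175.52187428 194.5314193 ]
foot 1 1 [347.07807362 299.72537579]
foot 1 -1 [313.1677325  343.33790602]
foot -1 -1 [147.12548016 270.13903074]
foot -1 1 [182.93917019 229.22205145]
finger [262.55225446  80.67198589]
finger [171.68693534 181.70335711]
```

Emit:
{"fn": "jog_arm", "kwargs": {"delta_rot": [[0,0,0],[0,0,0],[0,0,0],[0,0,0],[0,0,0],[0,0,0],[0,0,0],[0,0,0]], "offset": [[0,-0.003,0.03],[0,-0.003,0.06],[0,-0.003,0.078],[0,-0.003,0.078],[0,-0.003,0.078],[0,-0.003,0.078],[0,-0.003,0.078],[0,-0.003,0.078]], "jaw": [-0.5,-0.5,-0.5,-0.5,1,1,1,1], "force": 60}}

```text
t: 6.63
eef_pos: [0.4161, 0.1815, 0.0698]
tool_rot: [0.572, 0.82, 0.001, 0.001]
ft_force: [0.3, -0.5, 12.0]
opening: 0.0255
grasp_force: 58.6
```

Run:
```python
from h import *
s=monitor.read_state();print(np.round(s['eef_pos'],4),s['opening'],s['grasp_force'],s['ft_force'],s['moment'])
```

```text
[0.4161 0.1815 0.0698] 0.025526857326137905 58.591686487197876 [ 0.31129178 -0.46301377 12.00412084] [-0.17911165  0.14324193 -0.06298915]
```

Emit:
{"fn": "jog_arm", "kwargs": {"delta_rot": [[0,0,0],[0,0,0],[0,0,0],[0,0,0],[0,0,0],[0,0,0]], "offset": [[0,0,-0.004],[0,0,-0.02],[0,0,-0.05],[0,0,-0.09],[0,0,-0.13],[0,0,-0.14]], "jaw": [1,1,1,1,1,1]}}

```text
t: 7.13
eef_pos: [0.4163, 0.1816, 0.214]
tool_rot: [0.572, 0.82, 0.003, 0.001]
ft_force: [0.1, -1.1, -0.7]
opening: 0.0253
grasp_force: 59.8
```

Run:
```python
from h import *
plan((.41,.01,.2,40),(.6428,-.062,.18,52.5))
s=monitor.read_state();print(np.round(s['eef_pos'],4),s['opening'],s['grasp_force'],s['ft_force'],s['moment'])
```

```text
at [0.4163 0.1816 0.214 ] yaw 20.20582090691408 t 7.1333
rot [ 0.006  0.    -0.345] off [-0.1589 -0.0653  0.0135] rows 4.132569745495471 2.764969156962588
rot [ 0.     0.    -0.218] off [-0.2048  0.1321  0.02  ] rows 5.863289245869416 1.7458100558659215
[0.4163 0.1816 0.214 ] 0.025318710159156117 59.75498557090759 [ 0.11751259 -1.08203311 -0.7308353 ] [-0.05532881 -0.03130257  0.00068863]
```

Emit:
{"fn": "jog_arm", "kwargs": {"delta_rot": [[0,0,-0.08],[0,0,-0.16],[0,0,-0.24],[0,0,-0.34],[0,0,-0.34],[0,0,-0.34]], "offset": [[-0.03,-0.012,0],[-0.065,-0.026,0],[-0.1,-0.04,0.005],[-0.135,-0.055,0.01],[-0.159,-0.065,0.01],[-0.159,-0.065,0.01]], "jaw": [1,1,1,1,1,1]}}

```text
t: 7.63
eef_pos: [0.4088, 0.0045, 0.1991]
tool_rot: [0.428, 0.904, -0.001, 0.0]
ft_force: [0.4, 0.1, -1.4]
opening: 0.0249
grasp_force: 59.8
```

Run:
```python
from h import *
plan((.6428,-.062,.18,52.5))
s=monitor.read_state();print(s['opening'],s['grasp_force'],s['ft_force'])
```

```text
at [0.4088 0.0045 0.1991] yaw 39.36618389964408 t 7.6333
rot [-0.002  0.001 -0.229] off [-0.1998  0.1388  0.0193] rows 5.85238450055172 1.8344078447511387
0.02492718985383385 59.767831563949585 [ 0.4200136   0.09275483 -1.4199827 ]
```

Emit:
{"fn": "jog_arm", "kwargs": {"delta_rot": [[0,0,-0.06],[0,0,-0.12],[0,0,-0.18],[0,0,-0.23],[0,0,-0.23],[0,0,-0.23],[0,0,-0.23],[0,0,-0.23]], "offset": [[-0.025,0.018,0],[-0.055,0.038,0],[-0.085,0.06,0.005],[-0.115,0.08,0.01],[-0.145,0.1,0.015],[-0.175,0.122,0.02],[-0.2,0.139,0.03],[-0.2,0.139,0.034]], "jaw": [1,1,1,1,1,1,1,1]}}

```text
t: 8.3
eef_pos: [0.6474, -0.0572, 0.1636]
tool_rot: [0.319, 0.948, -0.0, 0.001]
ft_force: [-1.9, -0.5, -3.3]
opening: 0.0254
grasp_force: 60.0
```

Run:
```python
from h import *
plan((.6428,-.062,.134,52.5))
s=monitor.read_state();print(s['opening'],s['grasp_force'],s['ft_force'])
snap('scene','s3.png',crop=(330,150,470,270),scale=5)
g=lambda p:(w2px('scene',p)-[330,150])*5
p=np.array(s['eef_pos']);a=np.radians(52.5);X=np.array([np.cos(a),np.sin(a),0]);Y=np.array([-X[1],X[0],0])
c=p-[0,0,.0698]+.003*Y
for i in(1,-1): print('foot front corner exp',i,g(c+i*.055*Y-.017*X))
```

```text
at [ 0.6474 -0.0572  0.1636] yaw 52.775012623328216 t 8.3
rot [0.    0.002 0.005] off [ 0.0008 -0.0067  0.0295] rows 0.7266202924738814 0.041912549598590185
0.02543522268381111 60.006186962127686 [-1.85999449 -0.49356413 -3.29182868]
foot front corner exp 1 [167.12509093 237.77441764]
foot front corner exp -1 [385.6710017  225.56688471]
```

View pics/s3.png

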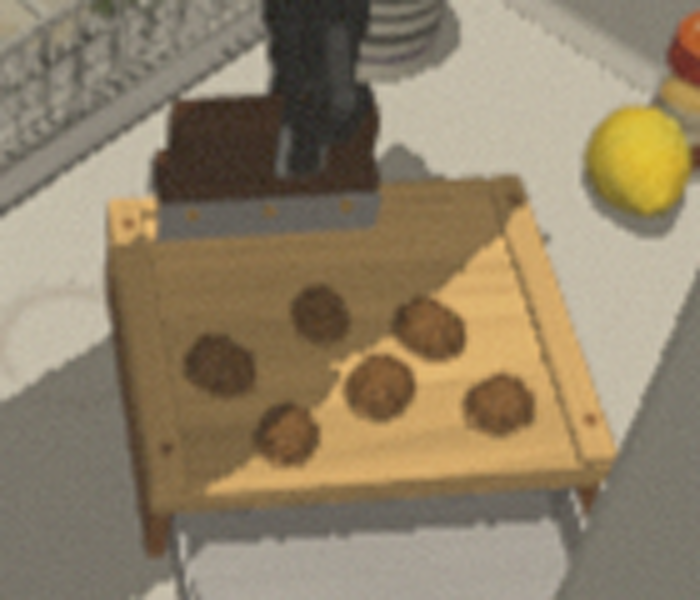

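The foot's front corners are at (160,240) and (378,226). The scraper's centre is therefore about 6 mm toward +y of the TCP, and it sits behind all the shells inside the rails. I'm lowering it.

Emit:
{"fn": "jog_arm", "kwargs": {"delta_rot": [[0,0,0],[0,0,0],[0,0,0],[0,0,0],[0,0,0]], "offset": [[-0.002,-0.006,0],[-0.002,-0.006,0.013],[-0.002,-0.006,0.024],[-0.002,-0.006,0.028],[-0.002,-0.006,0.028]], "jaw": [1,1,1,1,1]}}

```text
t: 8.77
eef_pos: [0.6426, -0.0621, 0.1373]
tool_rot: [0.318, 0.948, -0.0, 0.001]
ft_force: [1.9, -2.7, 2.2]
opening: 0.0252
grasp_force: 61.8
```

Emit:
{"fn": "jog_arm", "kwargs": {"delta_rot": [[0,0,0],[0,0,0],[0,0,0]], "offset": [[0,0,0.001],[0,0,0.001],[0,0,0.001]], "jaw": [1,1,1]}}

```text
t: 9.02
eef_pos: [0.6426, -0.0619, 0.137]
tool_rot: [0.318, 0.948, -0.0, 0.001]
ft_force: [3.0, -4.7, 9.5]
opening: 0.0254
grasp_force: 62.8
```

Run:
```python
from h import *
s=monitor.read_state();print(s['ft_force'],s['moment'])
snap('scene','s4.png',crop=(340,165,440,240),scale=8)
g=lambda p:(w2px('scene',p)-[340,165])*8
p=np.array(s['eef_pos']);a=np.radians(52.5);X=np.array([np.cos(a),np.sin(a),0]);Y=np.array([-X[1],X[0],0])
c=np.array([p[0],p[1],.064])+.0065*Y
for z in(0,.004): 
  for i in(1,-1): print('foot front corner exp',z,i,g(c+i*.055*Y-.017*X+[0,0,z]))
```

```text
[ 2.95562182 -4.6951482   9.45804887] [-0.59008298 -0.29951414  0.1096008 ]
foot front corner exp 0 1 [169.58970508 338.20285236]
foot front corner exp 0 -1 [512.81390731 318.71064742]
foot front corner exp 0.004 1 [170.4337481  330.22335439]
foot front corner exp 0.004 -1 [514.73287493 310.70330924]
```

View pics/s4.png

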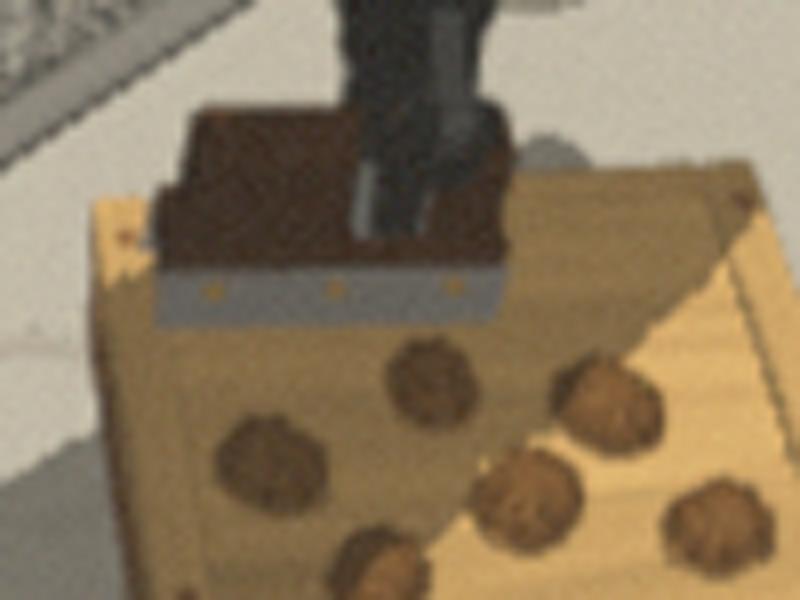

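The foot's left corner at (157,328) sits on the left side rail, about 4–5 mm high. I'll lift, shift 8 mm toward -y and lower again.

Emit:
{"fn": "jog_arm", "kwargs": {"delta_rot": [[0,0,0],[0,0,0],[0,0,0],[0,0,0],[0,0,0],[0,0,0]], "offset": [[0,0,-0.012],[-0.008,0,-0.012],[-0.008,0,-0.008],[-0.008,0,-0.004],[-0.008,0,-0.001],[-0.008,0,-0.001]], "jaw": [1,1,1,1,1,1]}}

```text
t: 9.57
eef_pos: [0.6479, -0.0658, 0.1361]
tool_rot: [0.318, 0.948, -0.0, -0.001]
ft_force: [-1.9, -0.2, 0.5]
opening: 0.0249
grasp_force: 61.4
```

Emit:
{"fn": "jog_arm", "kwargs": {"delta_rot": [[0,0,0],[0,0,0],[0,0,0]], "offset": [[0,0,0.001],[0,0,0.001],[0,0,0.001]], "jaw": [1,1,1]}}

```text
t: 9.82
eef_pos: [0.648, -0.0657, 0.1359]
tool_rot: [0.318, 0.948, -0.0, -0.0]
ft_force: [-6.4, 1.5, 12.5]
opening: 0.0254
grasp_force: 63.0
```

Run:
```python
from h import *
s=monitor.read_state();print(s['eef_pos'],s['ft_force'],s['moment'])
```

```text
[ 0.64796123 -0.06570677  0.13585877] [-6.36348005  1.50363535 12.48420998] [ 0.06490684  1.28537477 -0.10653408]
```

The scraper is tilted in the grip and held off-centre. I'll set it down here, release it so it levels itself, and grip it again at its centre.

Emit:
{"fn": "jog_arm", "kwargs": {"delta_rot": [[0,0,0],[0,0,0],[0,0,0],[0,0,0],[0,0,0],[0,0,0],[0,0,0],[0,0,0]], "offset": [[0,0,-0.001],[0,0,-0.001],[0,0,-0.001],[0,0,-0.001],[0,0,-0.001],[0.005,0,-0.003],[0.01,0,-0.003],[0.01,0,-0.003]], "jaw": [1,0.2,0.0,0.0,0.0,0.0,0.0,0.0], "force": 20}}

```text
t: 10.48
eef_pos: [0.6399, -0.0592, 0.1386]
tool_rot: [0.318, 0.948, 0.0, -0.0]
ft_force: [0.5, 0.2, 0.9]
opening: 0.0424
grasp_force: 0.0
```

Run:
```python
from h import *
s=monitor.read_state();print(s['eef_pos'],s['ft_force'],s['moment'],s['opening'])
snap('scene','s5.png',crop=(340,165,440,240),scale=8)
g=lambda p:(w2px('scene',p)-[340,165])*8
p=np.array(s['eef_pos']);a=np.radians(52.5);X=np.array([np.cos(a),np.sin(a),0]);Y=np.array([-X[1],X[0],0])
c=np.array([p[0],p[1],.064])
for i in(1,-1): print('foot front corner exp',i,g(c+i*.055*Y-.017*X))
print(g([*(np.array([.6325,-.1196,0])+.092*Y+.035*X)[:2],.064]))
```

```text
[ 0.63991394 -0.05915456  0.13864857] [0.47675219 0.24363891 0.89192688] [0.00191967 0.02117033 0.02005864] 0.04238771070934232
foot front corner exp 1 [177.87405289 336.38596338]
foot front corner exp -1 [520.9031227  316.91045689]
[159.00262055 338.6095837 ]
```

View pics/s5.png

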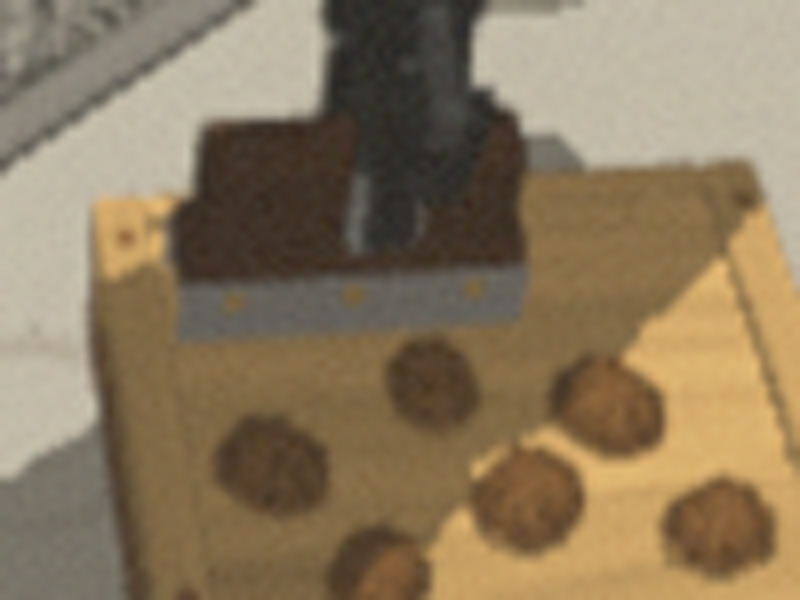

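The scraper now stands flat with its corners at (178,340) and (520,322), matching where I expect it centred under the TCP. That was the last of the ten pictures, so from here I check numerically. Regripping.

Emit:
{"fn": "jog_arm", "kwargs": {"delta_rot": [[0,0,0],[0,0,0],[0,0,0],[0,0,0],[0,0,0],[0,0,0]], "offset": [[0,0,0],[0,0,0],[0,0,0],[0,0,0],[0,0,-0.001],[0,0,-0.001]], "jaw": [1,1,1,1,1,1], "force": 80}}

```text
t: 11.03
eef_pos: [0.6405, -0.0602, 0.1394]
tool_rot: [0.318, 0.948, -0.0, -0.0]
ft_force: [-0.7, -0.4, -1.9]
opening: 0.0244
grasp_force: 78.6
```

Emit:
{"fn": "jog_arm", "kwargs": {"delta_rot": [[0,0,0],[0,0,0],[0,0,0],[0,0,0],[0,0,0],[0,0,0],[0,0,0],[0,0,0]], "offset": [[0,-0.005,0],[0,-0.014,0],[0,-0.024,0],[0,-0.034,0],[0,-0.044,0],[0,-0.054,0],[0,-0.064,0],[0,-0.074,0]], "jaw": [1,1,1,1,1,1,1,1]}}

```text
t: 11.7
eef_pos: [0.5952, -0.1201, 0.1395]
tool_rot: [0.318, 0.948, -0.0, 0.0]
ft_force: [0.3, 0.9, -1.7]
opening: 0.0249
grasp_force: 78.7
```

```bash
cat >> h.py <<'E'
def bframe():
    s=monitor.read_state();d=np.array(s['eef_pos'])[:2]-[.6325,-.1196];a=np.radians(52.6)
    print('bxy',d@[np.cos(a),np.sin(a)],d@[-np.sin(a),np.cos(a)],'z',s['eef_pos'][2],'yaw',np.degrees(np.arctan2(*Ro.from_quat(s['tool_rot']).as_matrix()[[1,0],1])),s['ft_force'],s['opening'],s['t'])
E
python3 -c "
from h import *
bframe()"
```

```text
bxy -0.02299852837361151 0.029313197146243846 z 0.13953620057932634 yaw 52.8682049732006 [ 0.31579239  0.89218577 -1.66594821] 0.024862236674761666 11.7
```

Tracking well. I'll continue to bx ≈ -0.09.

Emit:
{"fn": "jog_arm", "kwargs": {"delta_rot": [[0,0,0],[0,0,0],[0,0,0],[0,0,0],[0,0,0],[0,0,0],[0,0,0],[0,0,0]], "offset": [[0,-0.009,0],[0,-0.018,0],[0,-0.027,0],[0,-0.036,0],[0,-0.045,0],[0,-0.054,0],[0,-0.061,0],[0,-0.066,0]], "jaw": [1,1,1,1,1,1,1,1]}}

```text
t: 12.37
eef_pos: [0.5555, -0.1727, 0.1395]
tool_rot: [0.319, 0.948, -0.0, -0.0]
ft_force: [-0.2, -0.0, -3.3]
opening: 0.0246
grasp_force: 78.7
```

Emit:
{"fn": "jog_arm", "kwargs": {"delta_rot": [[0,0,0],[0,0,0],[0,0,0],[0,0,0],[0,0,0],[0,0,0],[0,0,0],[0,0,0]], "offset": [[0,-0.002,0],[0,-0.002,0],[0,0.0,-0.02],[0,0.005,-0.045],[0,0.035,-0.045],[-0.015,0.075,-0.045],[-0.04,0.11,-0.045],[-0.06,0.14,-0.045]], "jaw": [1,1,1,1,1,1,1,1]}}

```text
t: 13.03
eef_pos: [0.6838, -0.0965, 0.185]
tool_rot: [0.317, 0.948, 0.0, 0.0]
ft_force: [-0.3, -0.6, -2.6]
opening: 0.0244
grasp_force: 79.1
```

```bash
cat > sh.py <<'E'
from h import *
im=eyes.get_image('top');b,g,r=[im[...,i].astype(int) for i in range(3)]
mk=((r-b>25)&(r<165)&(g<120)).astype(np.uint8);mk[:110]=0;mk[260:]=0;mk[:,:320]=0;mk[:,445:]=0
n,l,st,ce=cv2.connectedComponentsWithStats(mk)
a=np.radians(52.6)
for i in range(1,n):
    if st[i,4]<8: continue
    for z in (.074,.02):
        d=px2w('top',*ce[i],z)[:2]-[.6325,-.1196];print(st[i,4],np.round(ce[i],1),'z',z,np.round([d@[np.cos(a),np.sin(a)],d@[-np.sin(a),np.cos(a)]],3))
cv2.imwrite('pics/cur_top.png',im)
E
python3 -c "
from h import *
bframe()
import sh"
```

```text
bxy 0.04950518241576456 -0.026741780433692863 z 0.1849919458138765 yaw 52.983166485791266 [-0.2552931  -0.57220688 -2.57024801] 0.02435654103123826 13.0333
11 [408.7 113.5] z 0.074 [-0.02  -0.221]
11 [408.7 113.5] z 0.02 [-0.019 -0.243]
29 [348.7 144.6] z 0.074 [ 0.077 -0.016]
29 [348.7 144.6] z 0.02 [ 0.082 -0.028]
117 [341.4 172.9] z 0.074 [0.039 0.075]
117 [341.4 172.9] z 0.02 [0.043 0.066]
59 [417.3 239.8] z 0.074 [-0.287  0.102]
59 [417.3 239.8] z 0.02 [-0.298  0.095]
18 [327.1 258.7] z 0.074 [-0.091  0.326]
18 [327.1 258.7] z 0.02 [-0.093  0.328]
```

```bash
cat > ss.py <<'E'
from h import *
def blobs(im):
    hsv=cv2.cvtColor(im,cv2.COLOR_BGR2HSV);mk=cv2.inRange(hsv,(3,70,25),(16,255,150));mk=cv2.morphologyEx(mk,cv2.MORPH_OPEN,np.ones((2,2),np.uint8))
    mk[:170]=0;mk[290:]=0;mk[:,:340]=0;mk[:,455:]=0
    n,l,st,ce=cv2.connectedComponentsWithStats(mk);a=np.radians(52.6)
    for i in range(1,n):
        if st[i,4]<12: continue
        o=[]
        for z in (.07,.018):
            d=px2w('scene',*ce[i],z)[:2]-[.6325,-.1196];o.append(np.round([d@[np.cos(a),np.sin(a)],d@[-np.sin(a),np.cos(a)]],3))
        print(st[i,4],np.round(ce[i]),'board',o[0],'tray',o[1],im[l==i].mean(0).round())
E
python3 - <<'E'
from ss import *
blobs(cv2.imread('pics/raw_s0.png'));print();im=eyes.get_image('scene');cv2.imwrite('pics/cur_scene.png',im);blobs(im)
E
```

```text
83 [395. 214.] board [0.004 0.009] tray [ 0.043 -0.005] [ 59.  93. 124.]
111 [417. 217.] board [-0.009 -0.043] tray [ 0.03  -0.061] [ 57.  90. 121.]
113 [375. 224.] board [-0.024  0.064] tray [0.014 0.053] [ 58.  90. 120.]
128 [407. 228.] board [-0.041 -0.011] tray [-0.005 -0.027] [ 57.  90. 121.]
106 [431. 231.] board [-0.056 -0.066] tray [-0.02  -0.086] [ 57.  90. 121.]
98 [388. 237.] board [-0.065  0.039] tray [-0.03   0.026] [ 56.  88. 118.]
14 [448. 249.] board [-0.108 -0.094] tray [-0.076 -0.115] [ 73.  88. 104.]
43 [361. 256.] board [-0.111  0.108] tray [-0.08  0.1 ] [ 62.  82. 102.]

454 [408. 178.] board [ 0.121 -0.049] tray [ 0.169 -0.068] [42. 53. 66.]
75 [416. 216.] board [-0.007 -0.042] tray [ 0.032 -0.06 ] [43. 65. 86.]
18 [356. 230.] board [-0.039  0.111] tray [-0.002  0.104] [52. 72. 91.]
114 [430. 231.] board [-0.056 -0.065] tray [-0.02  -0.085] [ 56.  91. 123.]
14 [448. 249.] board [-0.108 -0.094] tray [-0.076 -0.115] [ 69.  86. 102.]
51 [361. 256.] board [-0.112  0.108] tray [-0.081  0.1  ] [59. 76. 95.]
472 [392. 268.] board [-0.148  0.043] tray [-0.119  0.031] [ 59.  84. 110.]
```

Four shells are in the tray at about board (-0.119, 0.031), and shells 1 and 2 haven't moved. Lowering for the second sweep.

Emit:
{"fn": "jog_arm", "kwargs": {"delta_rot": [[0,0,0],[0,0,0],[0,0,0],[0,0,0],[0,0,0]], "offset": [[-0.005,0,0],[-0.005,0,0.02],[-0.005,0,0.038],[-0.005,0,0.0455],[-0.005,0,0.0455]], "jaw": [1,1,1,1,1]}}

```text
t: 13.55
eef_pos: [0.6853, -0.1024, 0.1392]
tool_rot: [0.319, 0.948, -0.0, -0.0]
ft_force: [0.2, 0.2, -1.8]
opening: 0.0245
grasp_force: 80.7
```

```bash
python3 -c "
from h import *
bframe()"
```

```text
bxy 0.04576190171048402 -0.0315314037522934 z 0.13917551249690657 yaw 52.85455023565767 [ 0.2251094   0.24937498 -1.78976462] 0.024470799723339 13.55
```

No rail contact. Sweeping.

Emit:
{"fn": "jog_arm", "kwargs": {"delta_rot": [[0,0,0],[0,0,0],[0,0,0],[0,0,0],[0,0,0],[0,0,0],[0,0,0],[0,0,0]], "offset": [[0,-0.005,0],[0,-0.014,0],[0,-0.024,0],[0,-0.034,0],[0,-0.044,0],[0,-0.054,0],[0,-0.064,0],[0,-0.073,0]], "jaw": [1,1,1,1,1,1,1,1]}}

```text
t: 14.22
eef_pos: [0.6412, -0.1612, 0.139]
tool_rot: [0.319, 0.948, -0.0, -0.0]
ft_force: [0.5, -0.0, -2.1]
opening: 0.0248
grasp_force: 80.8
```

Emit:
{"fn": "jog_arm", "kwargs": {"delta_rot": [[0,0,0],[0,0,0],[0,0,0],[0,0,0],[0,0,0],[0,0,0],[0,0,0],[0,0,0]], "offset": [[0,-0.009,0],[0,-0.018,0],[0,-0.027,0],[0,-0.036,0],[0,-0.045,0],[0,-0.052,0],[0,-0.058,0],[0,-0.062,0]], "jaw": [1,1,1,1,1,1,1,1]}}

```text
t: 14.88
eef_pos: [0.604, -0.2103, 0.1389]
tool_rot: [0.319, 0.948, -0.0, -0.0]
ft_force: [-0.7, -0.8, -2.2]
opening: 0.0246
grasp_force: 80.8
```

Emit:
{"fn": "jog_arm", "kwargs": {"delta_rot": [[0,0,0],[0,0,0],[0,0,0],[0,0,0],[0,0,0],[0,0,0],[0,0,0],[0,0,0]], "offset": [[0,-0.002,0],[0,-0.002,0],[0,0.0,-0.015],[0,0.01,-0.025],[0.01,0.035,-0.025],[0.02,0.065,-0.025],[0.03,0.09,-0.025],[0.03,0.09,-0.025]], "jaw": [1,1,1,1,1,1,1,1]}}

```text
t: 15.55
eef_pos: [0.6365, -0.1125, 0.1639]
tool_rot: [0.315, 0.949, 0.002, -0.0]
ft_force: [0.5, 1.5, -2.8]
opening: 0.0246
grasp_force: 80.7
```

Run:
```python
from ss import *
bframe();im=eyes.get_image('scene');cv2.imwrite('pics/cur_scene2.png',im);blobs(im)
```

```text
bxy 0.008067892048835349 0.0011809699036050725 z 0.1639221222003966 yaw 53.26761361754363 [ 0.54903512  1.49855336 -2.76647506] 0.024638168200506495 15.55
544 [398. 198.] board [ 0.055 -0.009] tray [ 0.098 -0.025] [43. 55. 69.]
14 [448. 249.] board [-0.108 -0.094] tray [-0.076 -0.115] [ 70.  87. 104.]
45 [362. 257.] board [-0.114  0.108] tray [-0.082  0.1  ] [61. 78. 97.]
124 [375. 264.] board [-0.135  0.08 ] tray [-0.104  0.07 ] [49. 66. 83.]
339 [399. 270.] board [-0.153  0.03 ] tray [-0.124  0.017] [ 59.  84. 109.]
169 [427. 275.] board [-0.171 -0.029] tray [-0.143 -0.047] [ 60.  85. 110.]
```

Emit:
{"fn": "jog_arm", "kwargs": {"delta_rot": [[0,0,0],[0,0,0],[0,0,0],[0,0,0],[0,0,0],[0,0,0]], "offset": [[0,0,0.01],[0,0,0.019],[0,0,0.024],[0,0,0.025],[0,0,0.0255],[0,0,0.0255]], "jaw": [1,1,1,1,1,1]}}

```text
t: 16.1
eef_pos: [0.6344, -0.1205, 0.1382]
tool_rot: [0.319, 0.948, -0.0, -0.0]
ft_force: [-5.3, 0.6, 8.9]
opening: 0.0245
grasp_force: 82.3
```

Emit:
{"fn": "jog_arm", "kwargs": {"delta_rot": [[0,0,0],[0,0,0],[0,0,0],[0,0,0],[0,0,0],[0,0,0],[0,0,0],[0,0,0]], "offset": [[0,0,-0.0008],[0,0,-0.0008],[0,0,-0.0008],[0,0,-0.0008],[0,0,-0.0008],[0,0,-0.0008],[0,0,-0.0008],[0,0,-0.0008]], "jaw": [1,1,0.3,0.1,0,-0.1,-0.2,-0.2], "force": 20}}

```text
t: 16.77
eef_pos: [0.6349, -0.1197, 0.1392]
tool_rot: [0.318, 0.948, -0.0, 0.0]
ft_force: [-0.4, 0.3, 0.4]
opening: 0.0511
grasp_force: 0.0
```

Emit:
{"fn": "jog_arm", "kwargs": {"delta_rot": [[0,0,0],[0,0,0],[0,0,0],[0,0,0],[0,0,0],[0,0,0],[0,0,0],[0,0,0]], "offset": [[0,0,-0.005],[0,0,-0.02],[0,0,-0.04],[0,0,-0.07],[0,0,-0.11],[0,-0.03,-0.13],[0,-0.07,-0.13],[0.03,-0.1,-0.13]], "jaw": [-0.2,-0.2,-0.2,-0.2,-0.2,-0.2,-0.2,-0.2]}}

```text
t: 17.43
eef_pos: [0.5522, -0.1853, 0.2699]
tool_rot: [0.32, 0.948, -0.001, 0.002]
ft_force: [-0.0, -1.0, -1.8]
opening: 0.0513
grasp_force: 0.0
```

Run:
```python
from ss import *
plan((.40,.03,.27,30))
```

```text
at [ 0.5522 -0.1853  0.2699] yaw 52.70598598368943 t 17.4333
rot [-0.     0.004  0.396] off [ 0.2515  0.0791 -0.0011] rows 6.322417865519711 3.1713885060438893
```

Emit:
{"fn": "jog_arm", "kwargs": {"delta_rot": [[0,0,0.05],[0,0,0.1],[0,0,0.2],[0,0,0.3],[0,0,0.4],[0,0,0.4],[0,0,0.4],[0,0,0.4]], "offset": [[0.03,0.01,0],[0.07,0.02,0],[0.11,0.035,0],[0.15,0.047,0],[0.19,0.06,0],[0.225,0.072,0],[0.25,0.08,0],[0.25,0.08,0]], "jaw": [-0.2,-0.2,-0.2,-0.2,-0.2,-0.2,-0.2,-0.2]}}

```text
t: 18.1
eef_pos: [0.3988, 0.0373, 0.2699]
tool_rot: [0.498, 0.867, 0.0, -0.0]
ft_force: [-0.3, -0.3, -0.7]
opening: 0.0512
grasp_force: 0.0
```

Run:
```python
from ss import *
bframe();im=eyes.get_image('scene');blobs(im);print('top')
im=eyes.get_image('top');hsv=cv2.cvtColor(im,cv2.COLOR_BGR2HSV)
a=np.radians(52.6);X=np.array([np.cos(a),np.sin(a)]);Y=np.array([-X[1],X[0]])
def cc(im):
  mk=cv2.inRange(cv2.cvtColor(im,cv2.COLOR_BGR2HSV),(3,70,15),(16,255,150));mk[:110]=0;mk[260:]=0;mk[:,:315]=0;mk[:,445:]=0
  n,l,st,ce=cv2.connectedComponentsWithStats(mk)
  for i in range(1,n):
    if st[i,4]<10: continue
    o=[np.round([X@(d:=px2w('top',*ce[i],z)[:2]-[.6325,-.1196]),Y@d],3) for z in(.074,.018)]
    print(st[i],np.round(ce[i]),*o,im[l==i].mean(0).round())
cc(cv2.imread('pics/raw_t0.png'));print();cc(im);cv2.imwrite('pics/fin.png',im)
# coarse map over tray in board coords: brown? rows bx, cols by
for bx in np.arange(-.094,-.172,-.006):
  row=''
  for by in np.arange(.1,-.101,-.006):
    p=np.array([.6325,-.1196])+bx*X+by*Y;u,v=w2px('top',(*p,.018)).round().astype(int);h=hsv[v,u];row+='#' if h[1]>70 and h[0]<20 and h[2]<150 else ('w' if h[1]>70 else '.')
  print(row)
```

```text
bxy -0.017306766858017346 0.2809087630582556 z 0.2699096174985541 yaw 30.273067414305835 [-0.27610296 -0.30949353 -0.69843627] 0.05119835330346919 18.1
831 [402. 205.] board [ 0.03  -0.014] tray [ 0.072 -0.03 ] [48. 65. 86.]
19 [356. 229.] board [-0.036  0.111] tray [0.001 0.104] [ 58.  85. 108.]
14 [448. 249.] board [-0.108 -0.094] tray [-0.076 -0.115] [ 70.  86. 103.]
41 [362. 257.] board [-0.113  0.108] tray [-0.082  0.1  ] [ 63.  82. 103.]
506 [391. 268.] board [-0.147  0.046] tray [-0.117  0.034] [ 60.  86. 112.]
175 [427. 275.] board [-0.171 -0.029] tray [-0.143 -0.046] [ 61.  85. 110.]
top
[368 149  11   9  61] [373. 154.] [-0.005 -0.04 ] [-0.003 -0.053] [ 29.  71. 118.]
[385 152   8  10  61] [388. 156.] [-0.052 -0.063] [-0.052 -0.078] [ 30.  69. 114.]
[356 160   9   8  47] [360. 163.] [0.009 0.012] [0.011 0.   ] [ 27.  67. 113.]
[371 162   9  11  68] [375. 167.] [-0.037 -0.008] [-0.037 -0.021] [ 29.  69. 114.]
[324 174  42  31  77] [344. 189.] [0.001 0.112] [0.003 0.105] [38. 62. 91.]
[353 177  10  10  63] [357. 182.] [-0.019  0.066] [-0.018  0.057] [ 30.  69. 114.]
[368 179 
[... 560 characters left out ...]
[370 190  17  15 118] [378. 197.] [-0.104  0.066] [-0.107  0.057] [ 30.  69. 114.]
[412 232  10  15  44] [416. 239.] [-0.284  0.103] [-0.295  0.095] [ 47.  69. 102.]
[349 258  52   2  62] [373. 259.] [-0.209  0.237] [-0.217  0.235] [ 2. 28. 64.]
...####...#.......................
...###w#.###..#w..................
..#####w####.w####................
...w###w####ww###w................
....##w.w###ww####................
.........###.w##w.................
..............####....###.........
..............#####..####.........
............######...#####.###....
............w#.......##########...
.....................#####ww###...
......................#####w#w#...
..................................
```

The tray holds brown area worth all six shells and the board has none left. The scraper stands level at the board centre, and the arm is clear of everything. Handing in.

```bash
python3 -c "
from h import *
print(order.hand_in())"
```

```text
the job is handed in; nothing more can be done
None
```

I pulled the tray out to its stop, swept the six shells into it in two passes, stood the scraper upright at the board's centre, and handed the job in at about 18 s; the final shell and scraper check was by image measurement, not a viewed picture.

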